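# Uncap the sealant canister of unknown thread hand

### The arm

A 6-joint arm with a two-finger parallel gripper is mounted at the origin on the work surface. World frame = base frame: x ahead of the robot, y to its left, z up, the work surface at z = 0. Lengths are in m, angles in rad, forces in N, time in s.
With the tool pointing down it reaches from about 0.35 to 0.85 m from the base axis. Payload 8.1 kg.
Tool frame: the origin (TCP) lies between the finger pads; the fingertips stand manip.tip_reach ahead of it and the grasp point (between the pads) lies 5 mm behind it (manip.tip_reach is the distance from the TCP to the fingertips, in m); z points along the fingers, x is the direction in which the jaws open and shut, and the axes are right-handed (so a half turn about z gives the same grasp; the last joint's range is limited). The gripper opens to 93 mm and grips with 3 to 60 N. Pads are 15 mm wide; open, the fingers measure 128 mm over their backs; the gripper's body (75 mm by 188 mm) begins 65 mm behind the grasp point.
Start: joints at [1.186, 0.13, 1.488, -0, 1.523, -0.085], TCP at [0.177, 0.573, 0.208] pointing down, gripper open.
Joint ranges: [-2.96, 2.96], [-0.89, 2.26], [0.02, 2.5], [-1.34, 4.48], [0, 2.73], [-2.66, 2.66]. Speed limits (rad/s): [2.39, 2.39, 2.79, 3.14, 3.14, 3.14].

### API

Orientations are given as a rotation vector (axis times angle).
In Python, from plant import manip, get_image, workorder gives the robot as it stands.
- The arm moves only by the tool jog_arm, never from a script. Its argument "series" is a list of rows, each a list of 2 entries, a list of its own where there are three numbers: the shift along the world's x, y, z in units of 0.5 m (1.0 is 0.5 m), then the turn, a rotation vector about the world's x, y, z in units of 360 degrees (1.0 is 360 degrees). A call has 1 to 20 rows; each row shifts and turns the commanded pose from where the row before left it; what a row does not reach is not made up. A row lasts 1/12 s, in which the tool goes at most 41.7 mm and 7.16 degrees, less where a joint would pass 70% of its speed; a pose out of reach is approached as far as the arm can. A call with a number of a shift or a turn outside -1 to 1 is refused whole. A call with a gripper value outside its range is refused whole. "hand" is the gripper command: -1 is fully open, 1 is shut, values between are in proportion, set as the call begins (left out, the last holds). The fingers move at their own pace and stop on an object; "grip_force" is the grip in N (left out, the last holds). Time passes only in rows, so rows that do not move let the fingers close. It gives the time, the measured TCP pose, the force and the opening at its end, in the units of the state.
- manip.state(): the state, without advancing time (a new reading comes with each control period).
- get_image(name): name is "side" or "top" or "wrist"; returns a dict with "color" (400x640x3 uint8, blue, green, red), "camera_matrix" (3x3 intrinsics, pixels), "position" and "attitude" of the camera in the world. Camera axes: x right, y up, looking along -z (the intrinsics and any distortion apply to the point x, -y, -z); pixel columns grow to the right and rows downward; lengths in m; the calibration is good to about 2 mm. The wrist camera is an equidistant fisheye: a pixel r from the principal point sees the ray r / f radians off the axis. A picture is of the moment at which its call begins. There is no depth.
- workorder.job_done(): hands the job in, once; it reports no verdict.
The state is a dict: "clock": time; "joints": joint angles; "qvel": joint speeds; "joint_efforts": joint torques, N m; "tcp_pos": TCP position; "eef_rot": TCP orientation; "force": force on the tool from outside, world axes, zero at the start; "ft_torque": the same for the moment, N m; "gripper_width": finger opening in m.
Only numpy, scipy, OpenCV 4.12 (cv2) and the standard library are available. Lean on these libraries where they do the work, as an engineer would, in place of code of your own. Each camera call takes 0.05 s, during which the arm holds its last target.

### The job

Two blue sealant canisters stand on the garage bench; the yellow nozzle stands close to the one that is to be used next. Take the cap off that canister: its quick thread may be right- or left-handed, so try gently both ways until you find which way it loosens, turn it until it is free, and lift it straight off. Finish while still holding the cap upright in the gripper, at least 5 cm above where it sat, and leave the other cap and the rest of the things on the bench where they are.

Things in the scene. Friction and masses are not known exactly. Their poses are not given: they have to be found in the camera images.
- can_left: Blue upright canister, 60 mm across and 150 mm high, on a 110 mm square, 30 mm thick timber foot fixed to the bench, the left (+y) one of two; it cannot turn. Origin: centre of the foot's underside, on the bench; z up. Its 28 mm neck is hidden by the cap. Both canisters look the same.
- can_right: Blue upright canister, 60 mm across and 150 mm high, on a 110 mm square, 30 mm thick timber foot fixed to the bench, the right (-y) one of two; it cannot turn. Origin: centre of the foot's underside, on the bench; z up. Its 28 mm neck is hidden by the cap. Both canisters look the same.
- cap_left: Black round fluted cap, 64 mm across, on the left canister; loose, 0.1 to 0.2 kg. Origin: centre of the skirt's lower edge, z up; its flat top is 34 mm higher. On the top stands a grip bar. Seated, the origin is 152 mm above the canister's origin and the bar lies within 0.05 rad of the canister's x axis. Until free it lifts only 3 mm. Let go, it stays as turned. Twisting over 6 N m against the stop breaks it.
- cap_right: Black round fluted cap, 64 mm across, on the right canister; loose, 0.1 to 0.2 kg. Origin: centre of the skirt's lower edge, z up; its flat top is 34 mm higher. On the top stands a grip bar. Seated, the origin is 152 mm above the canister's origin and the bar lies within 0.05 rad of the canister's x axis. Until free it lifts only 3 mm. Let go, it stays as turned. Twisting over 6 N m against the stop breaks it.
- cap_left_bar (a point): Centre of the top face of the left cap's orange grip bar, on the cap's axis, 59 mm above the cap's origin. The bar is 44 mm long (cap's x), 14 mm thick (cap's y) and 25 mm high: pinch it across its thickness from above.
- cap_right_bar (a point): Centre of the top face of the right cap's orange grip bar, on the cap's axis, 59 mm above the cap's origin. The bar is 44 mm long (cap's x), 14 mm thick (cap's y) and 25 mm high: pinch it across its thickness from above.
- cap_left_end (a point): Top edge of the left cap's bar at its +x end, 22 mm from the axis. The cap's thread hand is unknown and changes from run to run: one way it meets a hard stop after 0.1 to 0.35 rad from its seated position, the other way it turns almost freely, leaves its lugs at 0.7 to 0.8 rad and lifts straight off (safely free anywhere from 0.9 to 1.4 rad).
- cap_right_end (a point): Top edge of the right cap's bar at its +x end, 22 mm from the axis. The cap's thread hand is unknown and changes from run to run: one way it meets a hard stop after 0.1 to 0.35 rad from its seated position, the other way it turns almost freely, leaves its lugs at 0.7 to 0.8 rad and lifts straight off (safely free anywhere from 0.9 to 1.4 rad).
- nozzle: Loose yellow cone nozzle, 34 mm across the base, 85 mm high, standing on the bench 85 to 115 mm from the axis of the canister to be opened (either one), on its far side from the robot. Origin: centre of its base.
- plug: Loose grey stopper, 36 mm across, 40 mm high, standing in the same way by the other canister. Origin: centre of its base.
- tape: Loose roll of pale tape lying flat, 100 mm across, 24 mm high, between the canisters; origin at the centre of its underside. Bystander.
- scraper: Loose scraper lying flat at the left (+y) side of the bench. Bystander.
- brush: Loose paint brush lying flat at the right (-y) side of the bench. Bystander.
- jar: Loose clear jar with steel lid, 70 mm across, 90 mm high, at the left far side. Origin: centre of its base. Bystander.
Not all that is in view belongs to the job. Leave any purple look-alike of the cap_left alone.

How it is judged:
By the outcome, as a careful person would: the job done as asked, in the order asked, and still so for the second after the job is handed in, while the arm keeps its last pose, push and grip.
It also fails if it takes over 45 s, if anything falls off the work surface, if the arm or the gripper's body presses on something with over 40 N, if the wrist force passes 120 N, or if a joint passes its speed limit or range.

## Working session

There is one attempt and no reset: what is moved stays moved. The work goes in short steps, Python scripts to look and compute and a tool call to move; the robot and the scene stay as the last step left them, time stands still between calls to the robot, and variables do not carry over. Pictures are saved under pics/ and viewed, and the job is handed in when it is done.

Besides the shell and the picture viewer there is one more tool, called after "Request:" as name(argument=value, ...), one argument or row to a line, values as JSON. jog_arm: Moves the arm, as the interface text tells. Its arguments: {"type":"object","properties":{"series":{"type":"array","items":{"type":"array"}},"hand":{"type":"number"},"grip_force":{"type":"number"}},"required":["series"]}

```bash
mkdir -p pics; python3 - <<'E'
from plant import manip,get_image
import cv2
print(manip.state(), manip.tip_reach)
for n in("top","side"):
    d=get_image(n); cv2.imwrite(f"pics/{n}0.png",d["color"]); print(n,d["camera_matrix"],d["position"],d["attitude"],[k for k in d])
E
```

```text
{'clock': 0.0, 'joints': array([ 1.18560278e+00,  1.31144833e-01,  1.48930505e+00,  2.82346954e-05,
        1.52296937e+00, -8.54211314e-02]), 'qvel': array([ 4.03554522e-04,  1.98588860e-03, -4.37301203e-04,  1.19225588e-03,
       -1.45653085e-03, -8.44346351e-05]), 'joint_efforts': array([-3.51464856e-03, -5.59805775e+01, -4.91779375e+01,  7.64397718e-02,
        3.46838334e-02, -1.14540508e-04]), 'tcp_pos': array([0.1769394 , 0.57269947, 0.20678306]), 'eef_rot': array([ 2.52750435e+00,  1.86426187e+00, -2.46836502e-03]), 'force': array([ 0.59789083,  0.44253755, -0.25370179]), 'ft_torque': array([ 0.0271011 , -0.04171606,  0.01306718]), 'gripper_width': 0.09290176371808809} 0.014
top [[518.62365011   0.         317.88240217]
 [  0.         518.62365011 199.44090024]
 [  0.           0.           1.        ]] [ 4.71245249e-01 -5.30119340e-04  1.72653788e+00] [ 0.0306519  -0.05174828 -1.57244443] ['color', 'camera_matrix', 'position', 'attitude']
side [[478.32816006   0.         317.23952875]
 [  0.         478.32816006 195.03214904]
 [  0.           0.           1.        ]] [-0.03742643 -0.88694832  0.84282916] [ 0.93683824 -0.2834381  -0.54197297] ['color', 'camera_matrix', 'position', 'attitude']
```

View pics/top0.png

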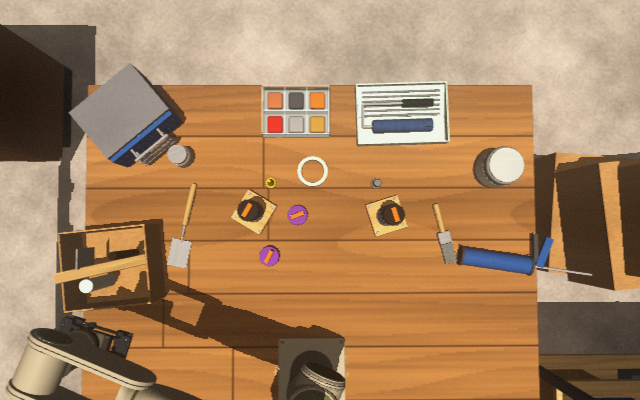

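View pics/side0.png

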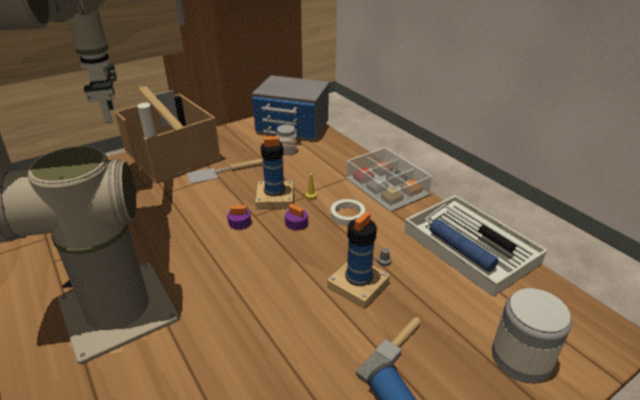

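The top view shows the yellow nozzle at (270,183), next to the left canister at (250,210). The grey plug at (376,183) stands by the right canister, so the left one is the target. The purple look-alikes are at (297,215) and (269,256). Next I measure the left orange bar.

```bash
cat > h.py <<'E'
import numpy as np,cv2
from scipy.spatial.transform import Rotation as R
def ray(d,px):
    K=d["camera_matrix"];v=np.linalg.inv(K)@[px[0],px[1],1.]
    return np.array(d["position"]),R.from_rotvec(d["attitude"]).apply([v[0],-v[1],-v[2]])
def onz(d,px,z):
    p,v=ray(d,px);return p+v*(z-p[2])/v[2]
def omask(img):
    h=cv2.cvtColor(img,cv2.COLOR_BGR2HSV);return cv2.inRange(h,(5,190,120),(18,255,255))
def blob(d,roi):
    m=omask(d["color"]);k=np.zeros_like(m);x0,x1,y0,y1=roi;k[y0:y1,x0:x1]=m[y0:y1,x0:x1]
    c=max(cv2.findContours(k,0,1)[0],key=cv2.contourArea)
    return c,k
E
python3 - <<'E'
from h import *
from plant import get_image
T=get_image("top");S=get_image("side")
c,k=blob(T,(225,275,190,230)); r=cv2.minAreaRect(c);print(cv2.contourArea(c),r)
z=.211
pc=onz(T,r[0],z);b=cv2.boxPoints(r);w=[onz(T,q,z)[:2] for q in b];print(pc,w)
ys,xs=np.nonzero(k);P=np.array([onz(T,q,z)[:2] for q in zip(xs,ys)]);u,s,vt=np.linalg.svd(P-P.mean(0));print(P.mean(0),np.arctan2(vt[0,1],vt[0,0]),P.shape)
for n,q in(("R",(225,0)),):pass
print("nozzle",onz(T,(270,183),.04),"foot?",[onz(T,q,.03)[:2] for q in((246,189),(277,203),(262,235),(231,219))])
i=cv2.resize(T["color"][170:250,220:320],None,fx=8,fy=8,interpolation=cv2.INTER_CUBIC)[:600];cv2.imwrite("pics/tz.png",i)
i=cv2.resize(S["color"][125:225,220:340],None,fx=6,fy=6,interpolation=cv2.INTER_CUBIC);cv2.imwrite("pics/sz.png",i)
c,k=blob(S,(255,290,130,155));r=cv2.minAreaRect(c);print(r,onz(S,r[0],.20))
E
```

```text
63.5 ((246.38233947753906, 209.5294189453125), (5.316455841064453, 14.920376777648926), 30.963756561279297)
[0.52166037 0.18775653 0.211     ] [array([0.50702333, 0.20549524]), array([0.54433701, 0.18332074]), array([0.5363169, 0.1699942]), array([0.49902108, 0.19218501])]
[0.52171416 0.18762987] 2.5874044457290077 (80, 2)
nozzle [0.61366466 0.13260186 0.04      ] foot? [array([0.59490994, 0.21181549]), array([0.54885201, 0.11035902]), array([0.44452676, 0.15902696]), array([0.49687363, 0.26018835])]
((270.861572265625, 137.892333984375), (3.7210419178009033, 12.155404090881348), 82.87498474121094) [0.52738854 0.19821539 0.2       ]
```

View pics/tz.png

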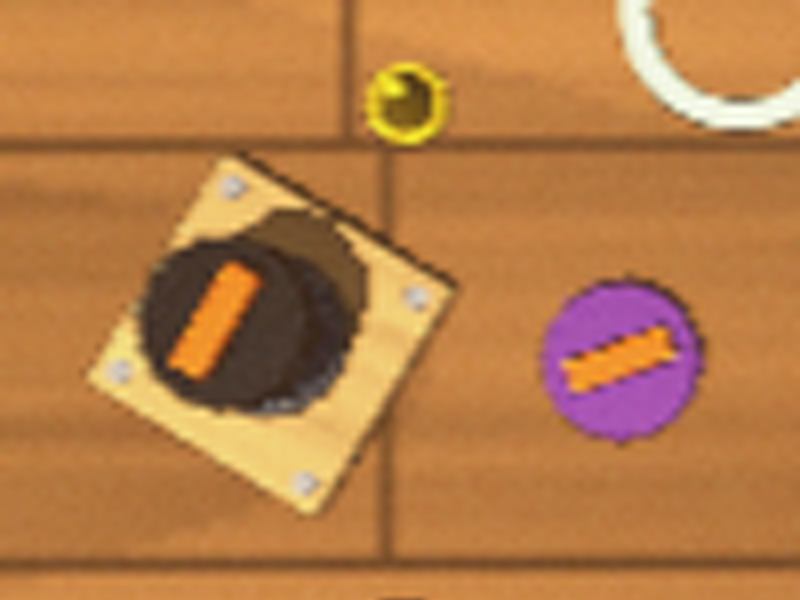

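View pics/sz.png

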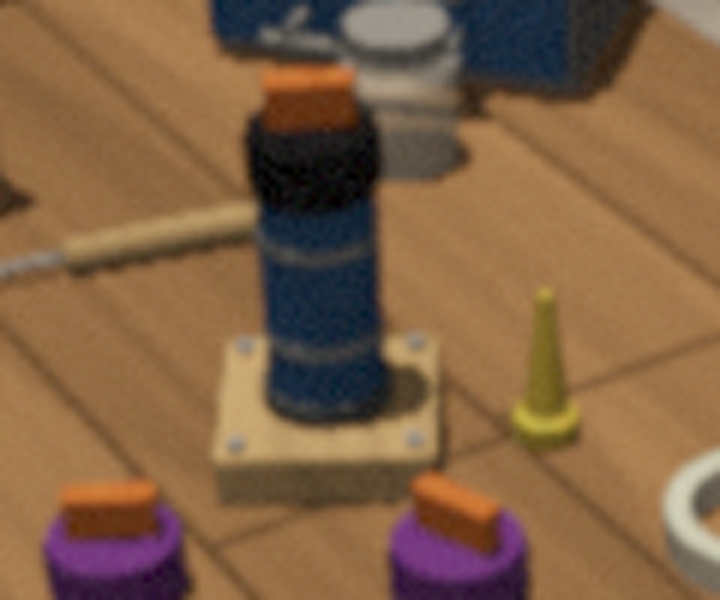

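```bash
python3 - <<'E'
from h import *
from plant import get_image
T=get_image("top");S=get_image("side")
def tri(a,b):
    p,u=ray(T,a);q,v=ray(S,b);A=np.c_[u,-v];s=np.linalg.lstsq(A,q-p,rcond=None)[0]
    x,y=p+u*s[0],q+v*s[1];return (x+y)/2,np.linalg.norm(x-y)
for b in((271.5,138.3),(271.5,139.0)):print(tri((246.6,209.8),b))
h=cv2.cvtColor(T["color"],cv2.COLOR_BGR2HSV);print(h[225,262],h[200,272],h[230,300],h[196,247])
m=cv2.inRange(h,(15,90,175),(27,190,255));m[:,:225]=0;m[:,285:]=0;m[:185]=0;m[240:]=0
c=cv2.convexHull(np.vstack([q for q in cv2.findContours(m,0,1)[0] if cv2.contourArea(q)>20]));r=cv2.minAreaRect(c);print(r)
B=np.array([onz(T,q,.03)[:2] for q in cv2.boxPoints(r)]);print(B,B.mean(0),[np.arctan2(*(B[(i+1)%4]-B[i])[::-1]) for i in range(4)],[np.linalg.norm(B[(i+1)%4]-B[i]) for i in range(4)])
E
```

```text
(array([0.52218423, 0.18724462, 0.20503111]), np.float64(0.002551685281877938))
(array([0.52223826, 0.18755233, 0.20265207]), np.float64(0.002497215176381043))
[ 19 139 237] [ 14 166 195] [ 14 163 178] [ 21 132 241]
((245.7205810546875, 210.63233947753906), (56.766029357910156, 39.444671630859375), 30.963754653930664)
[[0.51677244 0.32465951]
 [0.62742684 0.25928674]
 [0.53140787 0.0998564 ]
 [0.4213175  0.16574448]] [0.52423116 0.21238678] [np.float64(-0.5336149836638856), np.float64(-2.1128780042200206), np.float64(2.6022835885330227), np.float64(1.0298868399723815)] [np.float64(0.12852234956473862), np.float64(0.18611198804011042), np.float64(0.12830093589546443), np.float64(0.18537969733024906)]
```

```bash
python3 - <<'E'
from h import *
from plant import manip
s=manip.state();r=R.from_rotvec(s["eef_rot"]);M=r.as_matrix();print(M)
yaw=np.arctan2(M[1,0],M[0,0]);print("x yaw",yaw)
q1=np.arctan2(.1875,.522)
# same-sign relation: yaw changes as q1 - q6?
for t in(-.54+np.pi/2,-.54-np.pi/2):
    d=t-yaw; d=(d+np.pi)%(2*np.pi)-np.pi
    print(t,d,d/(2*np.pi),"q6 if yaw=q1-q6+c:",-0.085-(d-(q1-1.186)))
E
```

```text
[[ 2.95383670e-01  9.55378692e-01 -2.07537046e-04]
 [ 9.55378509e-01 -2.95383742e-01 -5.91988737e-04]
 [-6.26876495e-04 -2.34126274e-05 -9.99999803e-01]]
x yaw 1.270939182955165
1.0307963267948965 -0.24014285616026854 -0.03821992260611275 q6 if yaw=q1-q6+c: -0.6860140313308514
-2.1107963267948966 2.9014497974295246 0.46178007739388727 q6 if yaw=q1-q6+c: -3.8276066849206445
```

Request:
jog_arm(
  series=[
    [[0,0,0.08],[0,0,0]],
    [[0,0,0.08],[0,0,0]],
    [[0,0,0.08],[0,0,0]],
    [[0,-0.04,0.06],[0,0,0]],
    [[0,-0.08,0],[0,0,-0.003]],
    [[0.01,-0.08,0],[0,0,-0.003]],
    [[0.03,-0.075,0],[0,0,-0.003]],
    [[0.05,-0.06,0],[0,0,-0.003]],
    [[0.055,-0.055,0],[0,0,-0.003]],
    [[0.055,-0.055,0],[0,0,-0.003]],
    [[0.055,-0.055,0],[0,0,-0.003]],
    [[0.055,-0.055,0],[0,0,-0.003]],
    [[0.055,-0.055,0],[0,0,-0.003]],
    [[0.055,-0.055,0],[0,0,-0.003]],
    [[0.055,-0.055,0],[0,0,-0.003]],
    [[0.055,-0.055,0],[0,0,-0.003]],
    [[0.055,-0.05,0],[0,0,-0.002]],
    [[0,0,0],[0,0,0]],
  ],
  hand=-0.1,
  grip_force=20,
)

```text
clock: 1.8
tcp_pos: [0.4729, 0.1561, 0.3567]
eef_rot: [2.736, 1.541, -0.002]
force: [0.6, -0.2, 0.6]
gripper_width: 0.0509
```

```bash
cat > w.py <<'E'
from h import *
from plant import get_image,manip
import sys
s=manip.state();M=R.from_rotvec(s["eef_rot"]).as_matrix()
print(s["clock"],s["tcp_pos"],"yaw",np.arctan2(M[1,0],M[0,0]),s["joints"],s["force"],s["ft_torque"],s["gripper_width"])
if len(sys.argv)>1:
    d=get_image("wrist");cv2.imwrite(f"pics/{sys.argv[1]}.png",d["color"]);np.savez("w.npz",**d);print(d["camera_matrix"],d["position"],d["attitude"])
E
python3 w.py w1
```

```text
1.8 [0.47287853 0.15607803 0.35670778] yaw 1.0261150877194516 [ 0.21744807 -0.15672875  1.50457103 -0.00215417  1.79451259 -0.80914505] [ 0.60526762 -0.2356759   0.59662246] [ 0.03045481 -0.03322394 -0.05487373] 0.050860430449878286
[[309.70691629   0.         315.2348718 ]
 [  0.         309.70691629 195.13384755]
 [  0.           0.           1.        ]] [0.402905   0.19787596 0.53231269] [-0.2701963  -0.15060945  1.01949127]
```

View pics/w1.png

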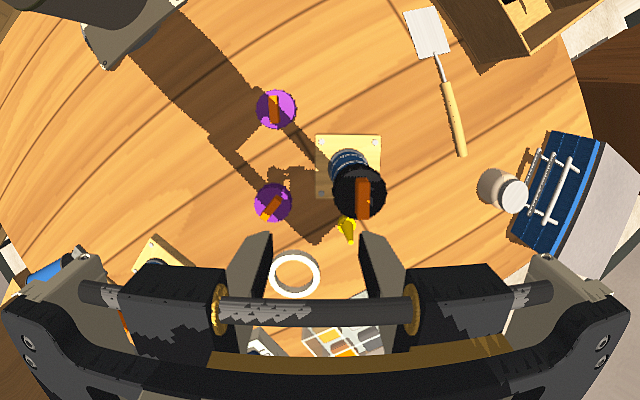

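The wrist view shows the target cap's bar at about (363,198), with the nozzle tip just behind it. I refine the bar position with the fisheye model.

```bash
cat > wr.py <<'E'
from h import *
d=np.load("w.npz");K=d["camera_matrix"]
def wz(px,z):
    q=np.array(px)-K[:2,2];r=np.hypot(*q);t=r/K[0,0]
    v=np.array([q[0]/r*np.sin(t),-q[1]/r*np.sin(t),-np.cos(t)]);v=R.from_rotvec(d["attitude"]).apply(v)
    return d["position"]+v*(z-d["position"][2])/v[2]
E
python3 - <<'E'
from wr import *
i=d["color"];h=cv2.cvtColor(i,cv2.COLOR_BGR2HSV)
cv2.imwrite("pics/wz.png",cv2.resize(i[120:260,310:430],None,fx=4,fy=4,interpolation=cv2.INTER_CUBIC))
k=cv2.inRange(h,(3,150,60),(18,255,255));k[:170]=0;k[230:]=0;k[:,:345]=0;k[:,385:]=0
for y in range(174,225,3):
    x=np.nonzero(k[y])[0];print(y,(x.min(),x.max()) if len(x) else 0,[int(h[y,a,2]) for a in range(352,376,2)])
E
```

```text
174 (np.int64(380), np.int64(384)) [57, 55, 56, 57, 58, 57, 56, 56, 54, 53, 56, 58]
177 (np.int64(358), np.int64(384)) [23, 37, 60, 69, 89, 87, 84, 108, 53, 56, 54, 55]
180 (np.int64(355), np.int64(384)) [25, 26, 111, 120, 122, 121, 121, 124, 101, 53, 56, 52]
183 (np.int64(355), np.int64(370)) [25, 30, 103, 129, 158, 154, 157, 157, 171, 79, 18, 23]
186 (np.int64(355), np.int64(370)) [26, 29, 103, 139, 163, 161, 162, 163, 172, 92, 17, 28]
189 (np.int64(355), np.int64(370)) [22, 30, 102, 137, 165, 166, 160, 163, 167, 94, 52, 30]
192 (np.int64(355), np.int64(370)) [23, 28, 103, 140, 164, 161, 162, 161, 167, 86, 22, 23]
195 (np.int64(355), np.int64(369)) [26, 30, 102, 141, 165, 162, 161, 160, 168, 54, 26, 30]
198 (np.int64(355), np.int64(369)) [25, 31, 102, 143, 162, 160, 159, 158, 162, 67, 50, 24]
201 (np.int64(355), np.int64(369)) [22, 34, 102, 143, 162, 161, 158, 176, 255, 84, 51, 21]
204 (np.int64(355), np.int64(384)) [30, 31, 102, 149, 165, 158, 160, 159, 161, 50, 54, 26]
207 (np.int64(355), np.int64(384)) [28, 33, 100, 150, 160, 160, 161, 163, 167, 25, 24, 26]
210 (np.int64(355), np.int64(384)) [22, 34, 100, 151, 163, 160, 162, 161, 164, 19, 27, 26]
213 (np.int64(356), np.int64(384)) [26, 28, 102, 151, 162, 163, 161, 161, 163, 19, 22, 21]
216 (np.int64(356), np.int64(384)) [25, 18, 63, 155, 163, 158, 162, 159, 167, 27, 149, 246]
219 (np.int64(357), np.int64(384)) [255, 88, 79, 162, 148, 171, 175, 175, 204, 255, 250, 247]
222 (np.int64(356), np.int64(384)) [255, 255, 241, 242, 196, 167, 239, 248, 248, 248, 248, 249]
```

View pics/wz.png

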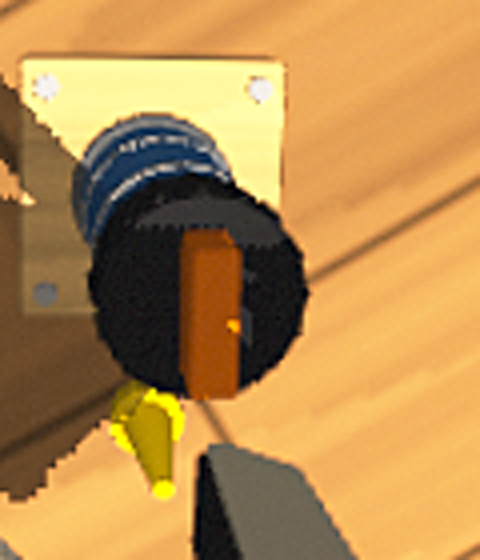

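```bash
python3 - <<'E'
from wr import *
for z in(.211,.207):
    C=[wz(p,z) for p in((358.7,182),(370.7,182),(369.7,219),(357.5,219))]
    c=np.mean(C,0);u=(C[3]+C[2]-C[0]-C[1]);print(z,c,np.arctan2(u[1],u[0]),np.linalg.norm(u)/2,np.linalg.norm(C[1]-C[0]))
F=[wz(p,.03) for p in((316,134),(381,134.5),(380.5,165))];print(F,np.arctan2(*(F[1]-F[0])[1::-1]),np.linalg.norm(F[1]-F[0]))
E
```

```text
0.211 [0.51999269 0.18948465 0.211     ] -0.5241933496508016 0.04284429275967854 0.013182104011967287
0.207 [0.5214503  0.18938019 0.207     ] -0.5241933496507999 0.04337765847739327 0.013346207137832156
[array([0.44567847, 0.17258836, 0.03      ]), array([0.50033297, 0.26435801, 0.03      ]), array([0.54496187, 0.23890655, 0.03      ])] 1.0336465669819843 0.10681190589324024
```

Request:
jog_arm(
  series=[
    [[0.048,0.0325,0],[0,0,0.0012]],
    [[0.048,0.0325,0],[0,0,0.0012]],
    [[0,0,-0.06],[0,0,0]],
    [[0,0,-0.06],[0,0,0]],
    [[0,0,-0.05],[0,0,0]],
    [[0,0,-0.03],[0,0,0]],
    [[0,0,0],[0,0,0]],
    [[0,0,0],[0,0,0]],
  ],
)

```text
clock: 2.52
tcp_pos: [0.5166, 0.1939, 0.2574]
eef_rot: [-2.719, -1.572, 0.003]
force: [-0.6, 0.1, 1.1]
gripper_width: 0.0512
```

```bash
python3 w.py w2
```

```text
2.5167 [0.51660857 0.19387982 0.25741585] yaw 1.0484311729019322 [ 2.65941038e-01 -1.39860273e-02  1.54851170e+00  2.33014337e-04
  1.60888342e+00 -7.82480661e-01] [-0.62200134  0.0527535   1.08681213] [-0.0761757  -0.00147702 -0.0461432 ] 0.05123278136345158
[[309.70691629   0.         315.2348718 ]
 [  0.         309.70691629 195.13384755]
 [  0.           0.           1.        ]] [0.44598455 0.23374564 0.43327921] [-0.26646577 -0.15364828  1.04155557]
```

View pics/w2.png

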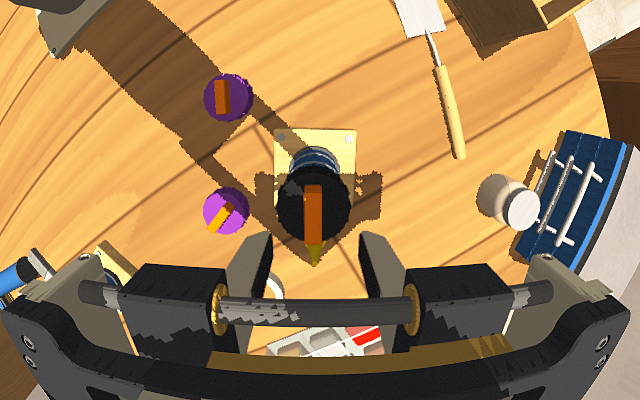

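The bar is now at about (314,215), nearly on the jaw's centre plane. I measure it again before descending.

```bash
python3 - <<'E'
from wr import *
i=d["color"];h=cv2.cvtColor(i,cv2.COLOR_BGR2HSV)
for y in range(178,246,4):
    print(y,[int(h[y,a,2]) if h[y,a,1]>150 else 0 for a in range(298,328)])
for C in [[wz(p,.211) for p in((304.5,191),(321.5,191),(322,242),(304.5,242))]]:
    c=np.mean(C,0);u=(C[3]+C[2]-C[0]-C[1]);print(c,np.arctan2(u[1],u[0]),np.linalg.norm(u)/2,np.linalg.norm(C[1]-C[0]))
cv2.imwrite("pics/wz2.png",cv2.resize(i[140:270,260:370],None,fx=4,fy=4,interpolation=cv2.INTER_CUBIC))
E
```

```text
178 [0, 0, 0, 0, 0, 0, 0, 0, 0, 0, 0, 0, 0, 0, 0, 0, 0, 0, 0, 0, 0, 0, 0, 0, 0, 0, 0, 0, 0, 0]
182 [0, 0, 0, 0, 0, 0, 0, 0, 0, 0, 0, 0, 0, 0, 0, 0, 0, 0, 0, 0, 0, 0, 0, 0, 0, 0, 0, 0, 0, 0]
186 [0, 0, 0, 0, 0, 0, 67, 116, 138, 135, 133, 135, 135, 134, 132, 131, 135, 136, 135, 135, 137, 136, 122, 70, 0, 0, 0, 0, 0, 0]
190 [0, 0, 0, 0, 0, 0, 89, 134, 131, 127, 128, 131, 125, 128, 129, 128, 129, 129, 129, 130, 127, 131, 130, 123, 0, 0, 0, 0, 0, 0]
194 [0, 0, 0, 0, 0, 0, 137, 170, 172, 170, 168, 173, 171, 168, 172, 168, 172, 172, 169, 167, 172, 171, 168, 154, 0, 0, 0, 0, 0, 0]
198 [0, 0, 0, 0, 26, 151, 255, 255, 162, 169, 169, 170, 171, 171, 170, 171, 169, 171, 168, 171, 170, 170, 166, 157, 0, 0, 0, 0, 0, 0]
202 [0, 0, 0, 0, 0, 75, 128, 166, 177, 169, 170, 169, 166, 168, 167, 169, 171, 170, 169, 170, 171, 171, 163, 156, 0, 0, 0, 0, 0, 0]
206 [0, 0, 0, 0, 0, 0, 117, 170, 174, 168, 168, 169, 170, 170, 170, 167, 169, 171, 171, 169, 169, 166, 166, 157, 0, 0, 0, 0, 0, 0]
210 [0, 0, 0, 0, 0, 0, 115, 171, 172, 170, 167, 170, 170, 170, 169, 170, 168, 172, 170, 167, 168, 168, 167, 153, 0, 0, 0, 0
[... 471 characters left out ...]
9, 172, 168, 169, 169, 171, 168, 163, 154, 0, 0, 0, 0, 0, 0]
230 [0, 0, 0, 0, 0, 0, 102, 171, 171, 168, 170, 168, 170, 171, 170, 168, 167, 169, 169, 169, 171, 167, 167, 153, 0, 0, 0, 0, 0, 0]
234 [0, 0, 0, 0, 0, 0, 101, 169, 172, 168, 169, 170, 168, 167, 169, 170, 170, 172, 170, 170, 171, 168, 163, 152, 0, 0, 0, 0, 0, 0]
238 [0, 0, 0, 0, 0, 0, 97, 168, 169, 170, 168, 168, 173, 171, 168, 168, 169, 170, 169, 172, 172, 170, 162, 154, 0, 0, 0, 0, 0, 0]
242 [113, 0, 115, 0, 113, 125, 147, 165, 170, 170, 171, 169, 170, 171, 168, 170, 167, 167, 169, 168, 173, 168, 165, 156, 111, 165, 180, 152, 113, 120]
[0.51884836 0.18989108 0.211     ] -0.5191657296334645 0.042024319947823886 0.012700482493783208
```

View pics/wz2.png

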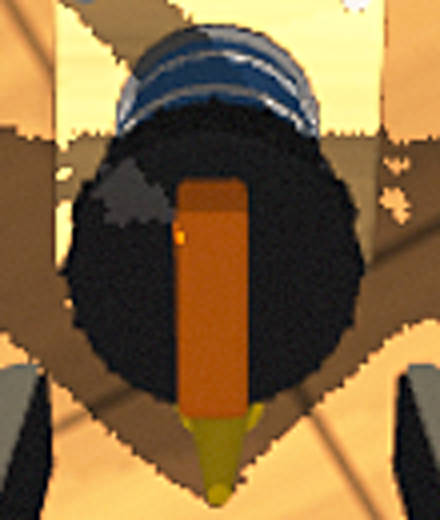

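Request:
jog_arm(
  series=[
    [[0.008,-0.01,0],[0,0,0]],
    [[0,0,-0.04],[0,0,0]],
    [[0,0,-0.03],[0,0,0]],
    [[0,0,-0.015],[0,0,0]],
    [[0,0,0],[0,0,0]],
    [[0,0,0],[0,0,0]],
    [[0,0,0],[0,0,0]],
  ],
)

```text
clock: 3.15
tcp_pos: [0.5225, 0.1884, 0.217]
eef_rot: [2.72, 1.571, 0.003]
force: [-0.8, -0.6, -0.7]
gripper_width: 0.051
```

```bash
python3 w.py w3
```

```text
3.15 [0.52247924 0.18836058 0.21702332] yaw 1.0472316609198757 [ 2.53688473e-01  3.86662762e-03  1.60372792e+00  5.12672675e-06
  1.53182396e+00 -7.93542201e-01] [-0.77170133 -0.60390154 -0.73334596] [-0.03309595  0.00930447  0.00159038] 0.051033806427863086
[[309.70691629   0.         315.2348718 ]
 [  0.         309.70691629 195.13384755]
 [  0.           0.           1.        ]] [0.45119436 0.22818543 0.39259206] [-0.26784357 -0.15738791  1.03990458]
```

View pics/w3.png

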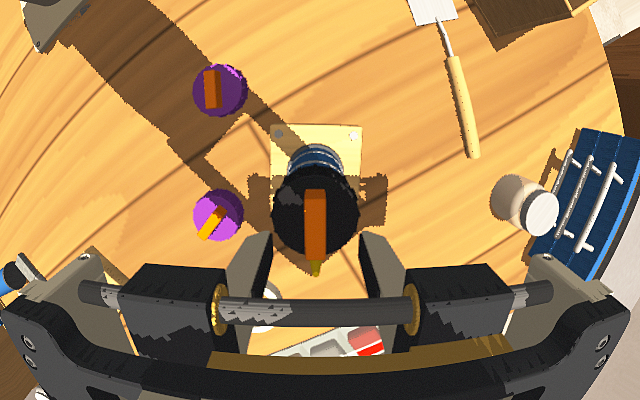

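```bash
python3 - <<'E'
from wr import *
def proj(p):
    v=R.from_rotvec(d["attitude"]).inv().apply(np.array(p)-d["position"]);t=np.arctan2(np.hypot(v[0],v[1]),-v[2]);n=np.hypot(v[0],v[1])
    return K[0,2]+K[0,0]*t*v[0]/n,K[1,2]-K[0,0]*t*v[1]/n
print("tcp",proj((.5225,.1884,.217)),"tip",proj((.5225,.1884,.203)))
C=[wz(p,.211) for p in((304.5,199),(325,199),(325,260),(304.5,260))]
print(np.mean(C,0))
i=d["color"]
cv2.imwrite("pics/wz3.png",cv2.resize(i[140:290,240:400],None,fx=4,fy=4,interpolation=cv2.INTER_CUBIC))
x=np.array([np.cos(1.047),np.sin(1.047),0])
for s in(-1,1):print("tip edge",[proj(np.array([.5225,.1884,.203])+s*.0255*x+e*.0075*np.array([.866,-.5,0])) for e in(-1,1)])
E
```

```text
tcp (np.float64(316.42068877378654), np.float64(238.03330778964965)) tip (np.float64(316.3009631295102), np.float64(229.1761937639032))
[0.51998824 0.18865042 0.211     ]
tip edge [(np.float64(277.66903850901883), np.float64(218.56584734327657)), (np.float64(278.6111358214333), np.float64(239.1482395209518))]
tip edge [(np.float64(354.92703379426246), np.float64(218.57965875405682)), (np.float64(353.8868106143012), np.float64(239.1390991818654))]
```

View pics/wz3.png

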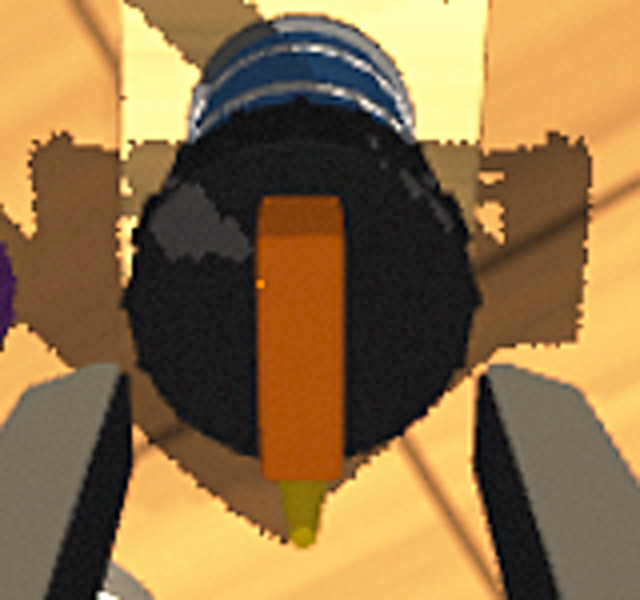

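The fingertips appear at (272,235) and (359,235). My model put them about 17 px higher, so their true height is in doubt. I check with the side camera.

```bash
python3 - <<'E'
from h import *
from plant import get_image
S=get_image("side");i=S["color"]
cv2.imwrite("pics/s3.png",cv2.resize(i[60:200,200:340],None,fx=4.2,fy=4.2,interpolation=cv2.INTER_CUBIC))
def proj(p):
    v=R.from_rotvec(S["attitude"]).inv().apply(np.array(p)-S["position"]);K=S["camera_matrix"]
    return np.array((K[0,2]+K[0,0]*v[0]/-v[2],K[1,2]+K[0,0]*v[1]/v[2]))
x=np.array([.5,.866,0])
for n,p in dict(tip1=np.array([.5225,.1884,.203])-.0255*x,tip2=np.array([.5225,.1884,.203])+.0255*x,bar=(.521,.1887,.211)).items():
    q=proj(p);print(n,q,(q-[200,60])*4.2)
E
```

```text
tip1 [270.85391392 143.06313747] [297.58643845 348.86517737]
tip2 [271.11215274 134.58066821] [298.6710415  313.23880649]
bar [270.3101113 136.3338203] [295.30246747 320.60204526]
```

View pics/s3.png

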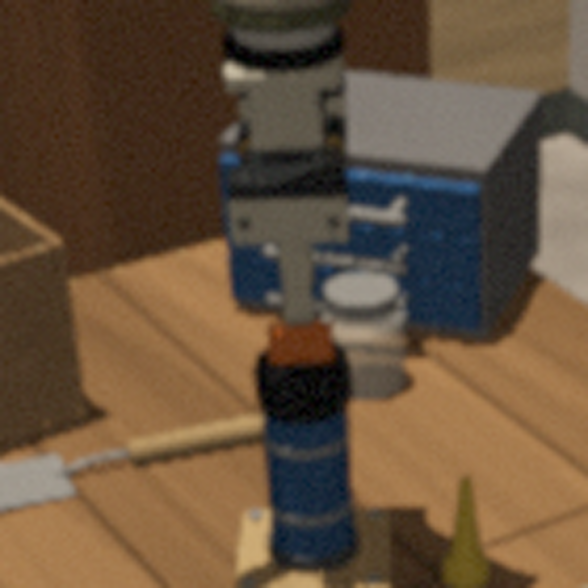

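The side view shows the near fingertip at crop row 323, against a predicted 349. That puts the tips about 18 mm higher than modelled, probably because the fingers retract when open. I narrow the jaws and look again.

Request:
jog_arm(
  series=[
    [[0,0,0],[0,0,0]],
    [[0,0,0],[0,0,0]],
    [[0,0,0],[0,0,0]],
    [[0,0,0],[0,0,0]],
  ],
  hand=0.36,
)

```text
clock: 3.58
tcp_pos: [0.5217, 0.1883, 0.2155]
eef_rot: [2.721, 1.571, 0.0]
force: [-0.9, 0.2, 0.8]
gripper_width: 0.0315
```

```bash
python3 w.py w4; python3 - <<'E'
from h import *
from plant import get_image,manip
print(manip.tip_reach)
i=get_image("side")["color"]
a=cv2.resize(i[100:180,230:310],(480,480),interpolation=cv2.INTER_CUBIC)
w=cv2.imread("pics/w4.png")[160:280,250:380]
cv2.imwrite("pics/s4.png",a);cv2.imwrite("pics/wz4.png",cv2.resize(w,None,fx=4,fy=4,interpolation=cv2.INTER_CUBIC))
E
```

```text
3.5833 [0.52173568 0.18830535 0.21550824] yaw 1.0473567728160664 [ 2.53926793e-01  4.56549359e-03  1.60577689e+00  9.05876283e-06
  1.53101344e+00 -7.93430325e-01] [-0.8533977   0.23153163  0.77345739] [-0.01865631 -0.02715982  0.07156462] 0.031458780692149114
[[309.70691629   0.         315.2348718 ]
 [  0.         309.70691629 195.13384755]
 [  0.           0.           1.        ]] [0.45077427 0.22817564 0.39116885] [-0.26726606 -0.15535919  1.04028146]
0.014
```

View pics/s4.png

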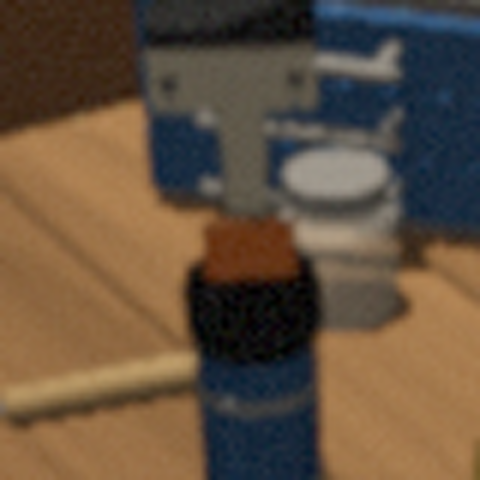

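View pics/wz4.png

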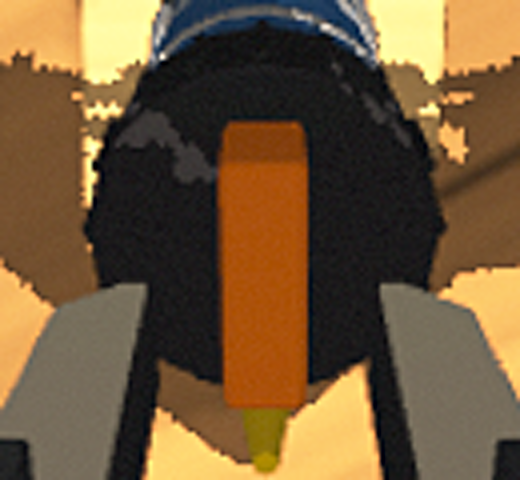

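```bash
python3 - <<'E'
from h import *
from plant import get_image
S=get_image("side")
def proj(p):
    v=R.from_rotvec(S["attitude"]).inv().apply(np.array(p)-S["position"]);K=S["camera_matrix"]
    return np.array((K[0,2]+K[0,0]*v[0]/-v[2],K[1,2]+K[0,0]*v[1]/v[2]))
for z in(.19,.2,.21,.22,.23):print(z,proj((.5138,.1746,z)),"bar near top edge",proj((.5177,.1825,z)))
d=np.load("w.npz");K=d["camera_matrix"]
def pw(p):
    v=R.from_rotvec(d["attitude"]).inv().apply(np.array(p)-d["position"]);n=np.hypot(v[0],v[1]);t=np.arctan2(n,-v[2])
    return K[0,2]+K[0,0]*t*v[0]/n,K[1,2]-K[0,0]*t*v[1]/n
x=np.array([.5,.866,0]);b=np.array([.866,-.5,0])
for z in(.2,.21,.22,.23):print(z,[np.round(pw(np.array([.5217,.1883,z])+s*.01575*x-.0075*b),1) for s in(-1,1)])
E
```

```text
0.19 [270.93279667 145.58487328] bar near top edge [270.77500333 144.09433862]
0.2 [270.73467761 142.44760005] bar near top edge [270.57727345 140.9674746 ]
0.21 [270.53487353 139.28364402] bar near top edge [270.37787085 137.81415837]
0.22 [270.33336284 136.09266333] bar near top edge [270.1767742  134.63405284]
0.23 [270.13012359 132.87431026] bar near top edge [269.97396182 131.42681518]
0.2 [array([292.5, 217.8]), array([340.1, 217.8])]
0.21 [array([291.5, 223.5]), array([341.3, 223.5])]
0.22 [array([290.3, 229.8]), array([342.6, 229.8])]
0.23 [array([289. , 236.7]), array([344. , 236.7])]
```

Side and wrist views agree that the tips are at z ≈ 0.222, above the bar top at about 0.211. I descend in steps, checking each one by eye and by force.

Request:
jog_arm(
  series=[
    [[0,0,-0.015],[0,0,0]],
    [[0,0,-0.015],[0,0,0]],
    [[0,0,-0.006],[0,0,0]],
    [[0,0,0],[0,0,0]],
    [[0,0,0],[0,0,0]],
    [[0,0,0],[0,0,0]],
  ],
)

```text
clock: 4.23
tcp_pos: [0.5217, 0.1882, 0.1974]
eef_rot: [-2.721, -1.571, 0.0]
force: [-0.2, 0.6, 0.3]
gripper_width: 0.03
```

```bash
cat > look.sh <<'X'
python3 w.py w$1; python3 - <<E
from h import *
from plant import get_image,manip
i=get_image("side")["color"]
a=cv2.resize(i[100:180,230:310],(480,480),interpolation=cv2.INTER_CUBIC)
w=cv2.imread("pics/w$1.png")[170:280,260:370]
cv2.imwrite("pics/b$1.png",cv2.resize(np.hstack([a[:,:350],cv2.resize(w,(480,480),interpolation=cv2.INTER_CUBIC)]),(790,456)))
E
X
bash look.sh 5
```

```text
4.2333 [0.52168665 0.18824291 0.19735078] yaw 1.0473213302665518 [ 2.53855169e-01  1.29916341e-02  1.63037142e+00 -1.30503867e-05
  1.49830753e+00 -7.93465214e-01] [-0.21384598  0.59386479  0.33115707] [-0.07489377  0.00968491  0.01063619] 0.029990456010421655
[[309.70691629   0.         315.2348718 ]
 [  0.         309.70691629 195.13384755]
 [  0.           0.           1.        ]] [0.45078325 0.22816181 0.37305977] [-0.26720531 -0.15513603  1.04026968]
```

View pics/b5.png

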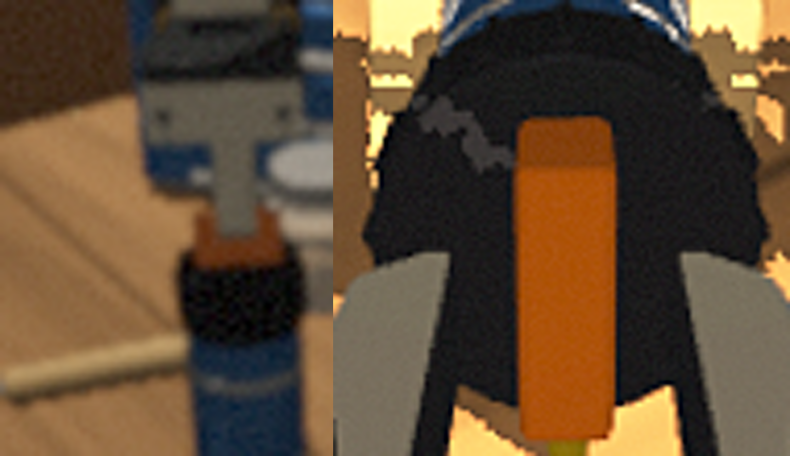

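The side view now shows the near finger overlapping the bar, with its tip at z ≈ 0.203. The wrist view shows the bar centred. I go another 9 mm down and close.

Request:
jog_arm(
  series=[
    [[0,0,-0.01],[0,0,0]],
    [[0,0,-0.008],[0,0,0]],
    [[0,0,0],[0,0,0]],
    [[0,0,0],[0,0,0]],
  ],
)

```text
clock: 4.67
tcp_pos: [0.5213, 0.1881, 0.1877]
eef_rot: [-2.72, -1.571, 0.002]
force: [0.4, -0.1, 0.6]
gripper_width: 0.0299
```

Request:
jog_arm(
  series=[
    [[0,0,0],[0,0,0]],
    [[0,0,0],[0,0,0]],
    [[0,0,0],[0,0,0]],
    [[0,0,0],[0,0,0]],
    [[0,0,0],[0,0,0]],
    [[0,0,0],[0,0,0]],
  ],
  hand=1,
  grip_force=25,
)

```text
clock: 5.17
tcp_pos: [0.5218, 0.1883, 0.1885]
eef_rot: [2.721, 1.571, 0.001]
force: [-0.2, 0.6, 0.3]
gripper_width: 0.0141
```

```bash
bash look.sh 6
```

```text
5.1667 [0.52180873 0.18829804 0.18854262] yaw 1.047330149427335 [ 2.53885393e-01  1.74693580e-02  1.64196104e+00  2.48583793e-06
  1.48176772e+00 -7.93444938e-01] [-0.17397011  0.62133479  0.31213423] [ 0.02576403 -0.00298557  0.08309417] 0.014064156977642557
[[309.70691629   0.         315.2348718 ]
 [  0.         309.70691629 195.13384755]
 [  0.           0.           1.        ]] [0.45082658 0.2281823  0.36419725] [-0.2673031  -0.15555086  1.04022025]
```

View pics/b6.png

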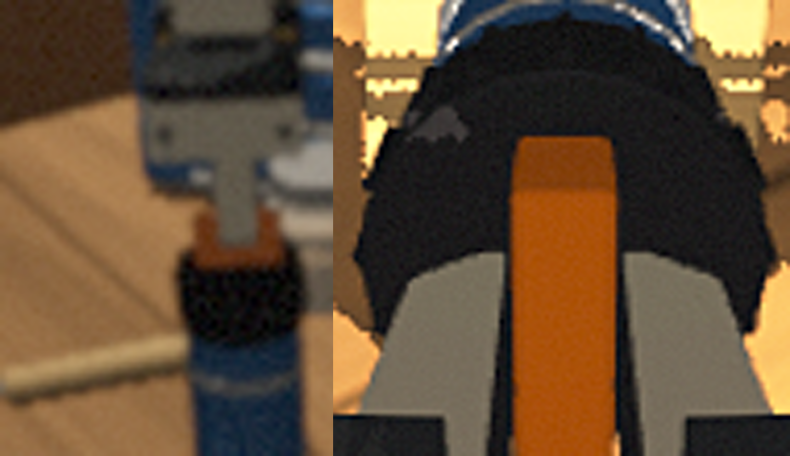

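The cap is gripped at 14.1 mm, with the fingers on both faces of the bar and near its centre. Next is a gentle counter-clockwise test.

Request:
jog_arm(
  series=[
    [[0,0,0],[0,0,0.006]],
    [[0,0,0],[0,0,0.006]],
    [[0,0,0],[0,0,0.004]],
    [[0,0,0],[0,0,0]],
    [[0,0,0],[0,0,0]],
  ],
)

```text
clock: 5.68
tcp_pos: [0.5216, 0.1883, 0.1885]
eef_rot: [-2.639, -1.705, -0.0]
force: [-1.7, -0.3, 2.5]
gripper_width: 0.0141
```

```bash
python3 w.py
```

```text
5.6833 [0.52164675 0.18827742 0.18847189] yaw 1.1470303618615771 [ 2.53899038e-01  1.74812762e-02  1.64207852e+00  3.65810873e-05
  1.48202824e+00 -8.93134567e-01] [-1.67899249 -0.34820841  2.52507407] [-0.01494408  0.19162309 -0.00580604] 0.01408676161463012
```

Request:
jog_arm(
  series=[
    [[0,0,0],[0,0,0.006]],
    [[0,0,0],[0,0,0.006]],
    [[0,0,0],[0,0,0]],
    [[0,0,0],[0,0,0]],
  ],
)

```text
clock: 6.02
tcp_pos: [0.5217, 0.1882, 0.1885]
eef_rot: [2.574, 1.802, 0.0]
force: [-0.6, -0.3, 1.8]
gripper_width: 0.0137
```

```bash
python3 w.py
```

```text
6.0167 [0.52172584 0.188237   0.18849075] yaw 1.2214479300116725 [ 2.53845829e-01  1.74709137e-02  1.64205445e+00 -3.99551429e-05
  1.48189859e+00 -9.67598552e-01] [-0.62725762 -0.34578848  1.81793794] [-0.14292707  0.12983787  0.01835425] 0.013682997950973176
```

Request:
jog_arm(
  series=[
    [[0,0,0],[0,0,0.006]],
    [[0,0,0],[0,0,0.006]],
    [[0,0,0],[0,0,0.004]],
    [[0,0,0],[0,0,0]],
    [[0,0,0],[0,0,0]],
  ],
)

```text
clock: 6.43
tcp_pos: [0.5217, 0.1883, 0.1885]
eef_rot: [2.48, 1.928, 0.0]
force: [-0.4, 0.2, 3.0]
gripper_width: 0.0141
```

```bash
bash look.sh 7
```

```text
6.4333 [0.52174884 0.18826175 0.18847954] yaw 1.3218076974884865 [ 2.53855585e-01  1.75215905e-02  1.64202373e+00 -6.87637000e-06
  1.48184649e+00 -1.06795149e+00] [-0.4423482   0.17580818  3.00511482] [-0.13424808  0.17904448  0.00330969] 0.014058229564102475
[[309.70691629   0.         315.2348718 ]
 [  0.         309.70691629 195.13384755]
 [  0.           0.           1.        ]] [0.44239757 0.2074838  0.36417504] [-0.25043323 -0.19616454  1.3123527 ]
```

View pics/b7.png

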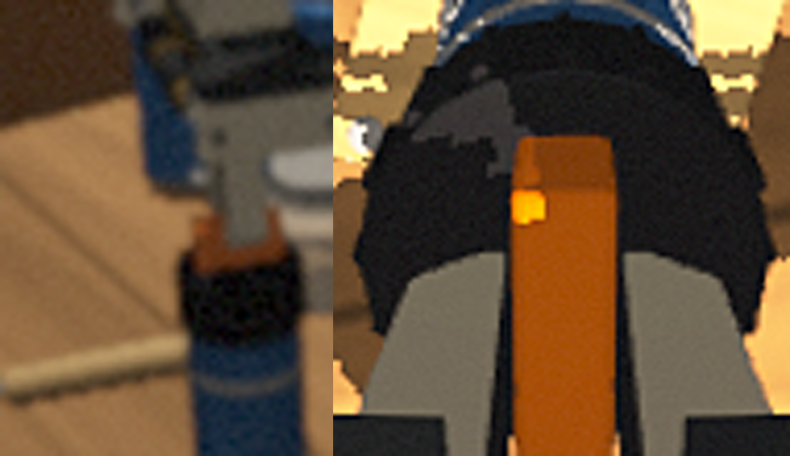

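The bar stays aligned with the jaws, so the cap is turning with the gripper. There is almost no torque at +0.275 rad. I keep going gently past 0.35 rad.

Request:
jog_arm(
  series=[
    [[0,0,0],[0,0,0.005]],
    [[0,0,0],[0,0,0.005]],
    [[0,0,0],[0,0,0.005]],
    [[0,0,0],[0,0,0.005]],
    [[0,0,0],[0,0,0]],
    [[0,0,0],[0,0,0]],
  ],
)

```text
clock: 7.03
tcp_pos: [0.5218, 0.1882, 0.1885]
eef_rot: [2.354, 2.081, 0.0]
force: [-0.6, -0.3, 4.3]
gripper_width: 0.0138
```

```bash
bash look.sh 8
```

```text
7.0333 [0.52181168 0.18824238 0.18853108] yaw 1.4477795053483362 [ 2.53823515e-01  1.74516471e-02  1.64200010e+00 -5.03740404e-05
  1.48176029e+00 -1.19395150e+00] [-0.60710588 -0.32160996  4.28045314] [-0.03665241  0.2064538  -0.01054194] 0.01378338815401309
[[309.70691629   0.         315.2348718 ]
 [  0.         309.70691629 195.13384755]
 [  0.           0.           1.        ]] [0.44052054 0.19739772 0.36416492] [-0.24125035 -0.21494454  1.43720888]
```

View pics/b8.png

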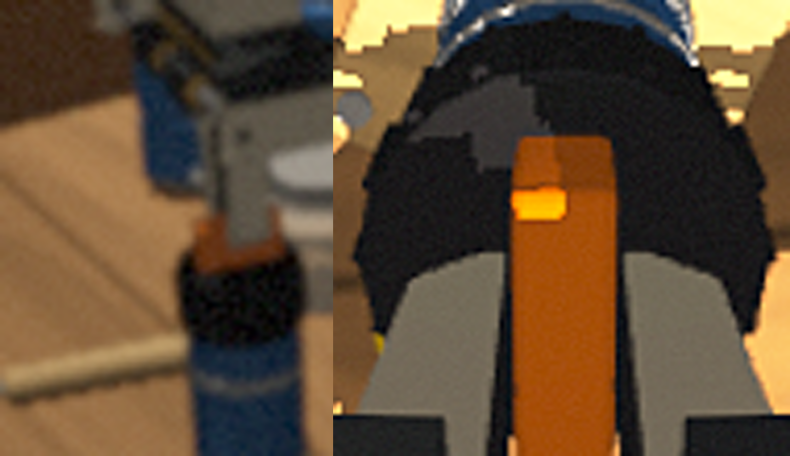

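At 0.40 rad it is past any possible stop with no torque, so counter-clockwise loosens it. I turn on to about 1.1 rad.

Request:
jog_arm(
  series=[
    [[0,0,0],[0,0,0.01]],
    [[0,0,0.0005],[0,0,0.01]],
    [[0,0,0],[0,0,0.01]],
    [[0,0,0.0005],[0,0,0.01]],
    [[0,0,0],[0,0,0.01]],
    [[0,0,0.0005],[0,0,0.01]],
    [[0,0,0],[0,0,0.01]],
    [[0,0,0],[0,0,0.01]],
    [[0,0,0],[0,0,0.01]],
    [[0,0,0],[0,0,0.01]],
    [[0,0,0],[0,0,0.012]],
    [[0,0,0],[0,0,0]],
    [[0,0,0],[0,0,0]],
  ],
)

```text
clock: 8.22
tcp_pos: [0.5215, 0.1882, 0.1885]
eef_rot: [-1.494, -2.763, 0.001]
force: [-0.2, -0.5, -1.4]
gripper_width: 0.0132
```

```bash
bash look.sh 9
```

```text
8.2167 [0.52146109 0.18818499 0.18852606] yaw 2.150213745315372 [ 2.53824484e-01  1.76605383e-02  1.64179807e+00  3.22361336e-05
  1.48286106e+00 -1.89639219e+00] [-0.16835385 -0.45678372 -1.35382756] [0.01079071 0.00332927 0.00791822] 0.013242857359704312
[[309.70691629   0.         315.2348718 ]
 [  0.         309.70691629 195.13384755]
 [  0.           0.           1.        ]] [0.4530663  0.14269969 0.36429231] [-0.16994893 -0.31829208  2.13242866]
```

View pics/b9.png

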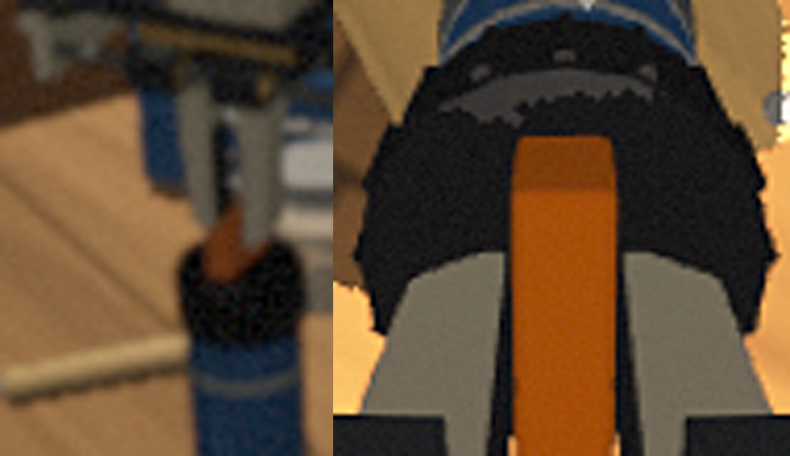

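The cap has turned 1.10 rad and the bar is still aligned with the jaws. The force reads about -1.4 N, the weight of the cap, so it looks free. I lift gently first.

Request:
jog_arm(
  series=[
    [[0,0,0.005],[0,0,0]],
    [[0,0,0.008],[0,0,0]],
    [[0,0,0.01],[0,0,0]],
    [[0,0,0],[0,0,0]],
  ],
  grip_force=30,
)

```text
clock: 8.65
tcp_pos: [0.5224, 0.1885, 0.2022]
eef_rot: [1.49, 2.764, 0.002]
force: [0.7, 0.6, -1.2]
gripper_width: 0.0136
```

```bash
python3 w.py
```

```text
8.65 [0.5223723  0.18846595 0.20219236] yaw 2.1527924043288786 [ 2.53912822e-01  1.03418952e-02  1.62420715e+00  1.74639124e-05
  1.50499224e+00 -1.89888134e+00] [ 0.67483035  0.58227732 -1.21906898] [ 0.05597284 -0.01345688  0.02660367] 0.013625557161023894
```

It lifted 13.7 mm with only the cap's weight on the tool. I lift straight on to about 9 cm.

Request:
jog_arm(
  series=[
    [[0,0,0.02],[0,0,0]],
    [[0,0,0.03],[0,0,0]],
    [[0,0,0.03],[0,0,0]],
    [[0,0,0.03],[0,0,0]],
    [[0,0,0.03],[0,0,0]],
    [[0,0,0.02],[0,0,0]],
    [[0,0,0.01],[0,0,0]],
    [[0,0,0],[0,0,0]],
    [[0,0,0],[0,0,0]],
    [[0,0,0],[0,0,0]],
    [[0,0,0],[0,0,0]],
  ],
)

```text
clock: 9.57
tcp_pos: [0.5212, 0.1881, 0.2843]
eef_rot: [-1.49, -2.764, 0.002]
force: [0.1, 0.0, -1.9]
gripper_width: 0.0137
```

```bash
python3 w.py w10; python3 -c "
from plant import get_image;import cv2
cv2.imwrite('pics/s10.png',get_image('side')['color']);cv2.imwrite('pics/t10.png',get_image('top')['color'])"
```

```text
9.5667 [0.52115423 0.18813218 0.28433589] yaw 2.1531447114507527 [ 2.53892253e-01 -1.12833657e-02  1.49741949e+00  2.63690306e-06
  1.65741734e+00 -1.89925282e+00] [ 0.10750858  0.02736827 -1.87606544] [0.08343178 0.02418868 0.07017701] 0.013682454502006874
[[309.70691629   0.         315.2348718 ]
 [  0.         309.70691629 195.13384755]
 [  0.           0.           1.        ]] [0.45310726 0.1424953  0.46017776] [-0.16846211 -0.31763216  2.13537676]
```

View pics/s10.png

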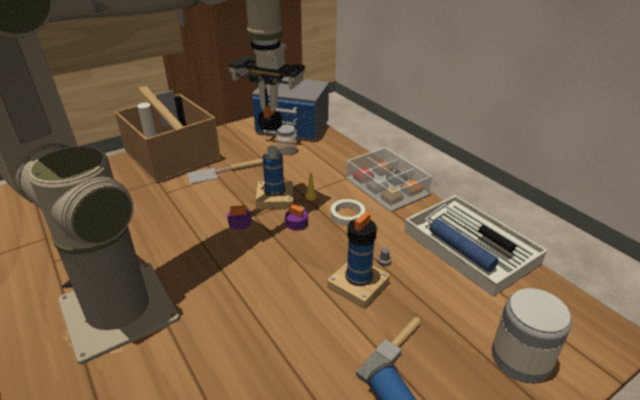

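View pics/w10.png

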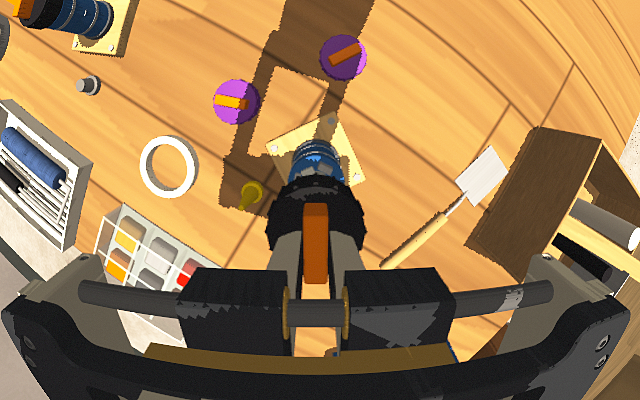

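The side view shows the cap at (269,122) held upright, with the bare neck of the left canister at (273,155). The nozzle, plug, tape and right cap have not moved. I hand in.

```bash
python3 -c "
from plant import workorder,manip
print(workorder.job_done()); s=manip.state(); print(s['clock'],s['tcp_pos'],s['force'],s['gripper_width'])"
```

```text
the job is handed in; nothing more can be done
None
the job is handed in; nothing more can be done
```

I took the cap off the left canister, the one with the yellow nozzle beside it, and handed the job in with the cap still upright in the gripper. It loosened counter-clockwise. I found no stop or torque up to 0.40 rad, so I never turned it the other way. I then turned it to about 1.10 rad and lifted it straight up.

**Last checks (at 9.6 s):**
- The gripper is about 9.6 cm above where it gripped the cap, with the jaws at 13.7 mm on the bar. The force reads about -1.9 N, roughly the cap's weight.
- The side and wrist pictures show the bare neck and the cap upright. The other cap, nozzle, plug, tape and the rest look unmoved. I judged this by eye and took no measurements; a last top picture was saved but not viewed.

**Two disagreements:**
- **Fingertip height:** while open, the fingertips looked about 18 mm higher in the images than the given `tip_reach` implied. I set the grasp height from the pictures and left about 8 mm above the cap's top.
- **State after hand-in:** the state could no longer be read, so the hold afterwards was not checked.

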